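Open the circuit trainer and reset its switch

ROBOT

A 6-joint arm with a two-finger parallel gripper is mounted at the origin on the work surface. World frame = base frame: x ahead of the robot, y to its left, z up, the work surface at z = 0. Lengths are in mm, angles in degrees, forces in N, time in s.
With the tool pointing down it reaches from about 350 to 850 mm from the base axis. Payload 8.1 kg.
Tool frame: the origin (TCP) lies midway between the tips of the shut fingers; the grasp point (between the pads) lies 19 mm behind it; z points along the fingers, y is the direction in which the jaws open and shut (so a half turn about z gives the same grasp; the last joint's range is limited). The gripper opens to 85 mm and grips with 20 to 120 N. Pads are 22 mm wide; open, the fingers measure 114 mm over their backs; the gripper's body (76 mm by 85 mm) begins 54 mm behind the grasp point. The pads swing forward as they close: fully open they stand 13 mm farther back than shut.
Start: joints at [71.826, 7.471, 85.268, -0, 87.261, -4.893], TCP at [137.815, 583.963, 231.292] pointing down, gripper open.
Joint ranges: [-169.43, 169.43], [-51.17, 129.36], [1.28, 143.12], [-76.62, 256.62], [0, 156.53], [-152.29, 152.29]. Speed limits (degrees/s): [136.94, 136.94, 159.86, 180, 180, 180].

INTERFACE

Orientations are given as [roll, pitch, yaw] about the fixed x, y, z axes, in that order (R = Rz(yaw) Ry(pitch) Rx(roll)).
In Python, from bench import telemetry, snapshot, camera_params, job gives the robot as it stands. The module is installed in compiled form; this text tells all that it offers.
- The arm moves only by the shell command python3 -m jog 'ROWS' [FORCE]. ROWS is JSON, a list that holds one entry, the list of rows, each a list of 7 numbers: the shift along the tool's x, y, z in units of 50 mm (1.0 is 50 mm), then the turn, a rotation vector about the tool's x, y, z in units of 2 pi rad (1.0 is 2 pi rad), then the opening, from 0 (shut) to 1 (fully open). In form: [[[dx, dy, dz, rx, ry, rz, claw], ...]]. A call has 1 to 12 rows; each row shifts and turns the commanded pose from where the row before left it, along the tool's axes as they then stand; what a row does not reach is not made up. A row lasts 1/8 s, in which the tool goes at most 62.5 mm and 10.7 degrees, less where a joint would pass 70% of its speed; a pose out of reach is approached as far as the arm can. A call with a number of a shift or a turn outside -1 to 1 is refused whole. A call with a gripper value outside its range is refused whole. The fingers move at their own pace and stop on an object; FORCE is the grip in N (left out, the last holds). Time passes only in rows, so rows that do not move let the fingers close. It gives the time, the measured TCP pose, the force and the opening at its end, in the units of the state.
- telemetry.sense(): the state, without advancing time (a new reading comes with each control period).
- snapshot(name): name is "side" or "top" or "wrist"; returns (picture, depth): 420x560x3 uint8, red, green, blue; 420x560 float32, mm along the optical axis (not along the pixel's ray), 0 where there is no reading.
- camera_params(name): a dict with "K" (3x3 intrinsics, pixels), "D" ([k1, k2, p1, p2, k3] as OpenCV has them; the pictures are not rectified), "extrinsics" (4x4, takes a point from camera to world coordinates). Camera axes: x right, y down, z forward; pixel columns grow to the right and rows downward; lengths in mm; the calibration is good to about 2 mm. A picture is of the moment at which its call begins: read the wrist's pose just before it. camera_params takes no time and is no camera call; for the wrist camera it gives the pose at the moment of the call.
- job.hand_in(): hands the job in, once; it reports no verdict.
The state is a dict: "time": time; "joint_pos": joint angles; "qd": joint speeds; "joint_efforts": joint torques, N m; "tool_pos": TCP position; "tcp_rot": TCP orientation; "ft_force": force on the tool from outside, world axes, zero at the start; "wrist_torque": the same for the moment, N m; "finger_gap": finger opening in mm.
Only numpy, scipy, OpenCV 4.12 (cv2) and the standard library are available. Lean on these libraries where they do the work, as an engineer would, in place of code of your own. Each camera call takes 0.05 s, during which the arm holds its last target. There are 200 camera calls.

TASK

The circuit trainer on the bench has tripped: loosen both of its wing-headed thumbscrews (a quarter turn anticlockwise, as far as they go), lift the cover plate off and lay it gently in the middle of the cork mat, handle up and its long side along the mat's long side. Then push the reset switch inside the open case fully over to its other side. Leave the thumbscrews loosened and the other things on the bench where they are.

Things in the scene. Friction and masses are not known exactly. Their poses are not given: they have to be found in the camera images.
- case: The circuit trainer: a fixed blue-green open-topped case, 124 x 236 mm (x by y) and 80 mm high, walls 7 mm, closed by the aluminium cover plate. Origin at the centre of its underside on the bench; z up, y along its long side. Four black terminals stick out of its -x face, 15 mm long. Low tabs outside the rim (to 84 mm high) keep the cover in place with 2 mm play.
- screw_a_head (a point): Centre of the steel wing head of the thumbscrew near the case's +y end, on its turning axis (case frame x 0, y +78, z 94.5 mm). The wing is a bar 40 mm long, 9 mm thick and 16 mm high (86.5 to 102.5 mm above the bench; the top of the closed cover is at 85 mm). It stays in the case, and the cover lifts over it through an oblong slot of 46 x 16 mm, long along the case's x.
- screw_b_head (a point): The same for the like thumbscrew near the case's -y end (case frame x 0, y -78, z 94.5 mm).
- screw_a (a joint): Angle of thumbscrew a, rad, growing anticlockwise seen from above. 0: wing along the case's y, across the slot, cover locked. 1.571: firm stop, wing along the case's x, in line with the slot, cover free. Starts between 0 and 0.35. Stiff (about 0.035 N m) and stays where it is left; it can be turned by pushing one ear sideways or by pinching the wing. The cover passes it freely only above about 1.42.
- screw_b (a joint): The same for thumbscrew b.
- cover: The loose cover plate, aluminium, 118 x 230 x 5 mm (x by y by z), about 0.23 to 0.46 kg. Origin at the centre of its underside; axes as the case's while it is closed; z up out of the handle side.
- cover_handle (a point): Centre of the grip bar of the cover's black bridge handle, in the middle of the plate, 33 mm above the plate's underside. The bar is 12 mm thick along the cover's x, 66 mm long along its y and 10 mm high, with 23 mm of free height below it, on two legs under its ends.
- mat: The fixed cork mat on which the cover is to be laid, 180 x 290 mm (x by y), 4 mm thick. Origin at the centre of its underside on the bench, y along its long side.
- switch (a joint): Angle of the reset switch inside the case, rad: 0 leaning towards the case's -y end (tripped, starts at 0 to 0.1), 1.2 leaning fully to the +y end (reset). Light (about 1 N at the tip) and stays where it is left.
- switch_tip (a point): Centre of the switch's 14 mm black ball tip. The lever is 32 mm long from its pivot at case frame x 0, y 0, z 32 mm; it swings in the case's y-z plane, 0.6 rad either side of upright, so the tip goes from y -18, z 58 mm through z 64 mm to y +18, z 58 mm. The case is open round it from the rim at 80 mm down to the switch block's top at 29 mm.
- magnet: Bystander: steel bar 100 x 16 x 12 mm lying on the bench between case and mat. Origin at the centre of its underside.
- weight: Bystander: brass weight 36 mm across and 42 mm high, beyond the case. Origin under its centre.
- lampholder: Bystander: green lamp holder 45 x 60 mm, 48 mm high, on the robot's side of the case. Origin under its centre.
- battery: Bystander: green battery holder 50 x 120 mm, 40 mm high, beyond the mat. Origin under its centre.

How it is judged:
By the outcome, as a careful person would: the job done as asked, in the order asked, and still so for the second after the job is handed in, with the robot touching nothing.
It also fails if it takes over 72 s, if anything falls off the work surface, if the arm or the gripper's body presses on something with over 40 N, if the wrist force passes 120 N, or if a joint passes its speed limit or range.

## Working session

There is one attempt and no reset: what is moved stays moved. The work goes in short steps, Python scripts to look and compute and a shell command to move; the robot and the scene stay as the last step left them, time stands still between calls to the robot, and variables do not carry over. Pictures are saved under pics/ and viewed, about 8 in all and at most 12, crops included, and the job is handed in when it is done.

```bash
ls; mkdir -p pics; cat > h.py <<'E'
import numpy as np, cv2
from bench import telemetry, snapshot, camera_params, job
def look(n,f):
    p=camera_params(n); im,d=snapshot(n); cv2.imwrite(f'pics/{f}.png',im[:,:,::-1]); np.savez(f'pics/{f}.npz',d=d,**{k:np.array(p[k]) for k in p}); return im,d
def px(f,u,v,z=None):
    "pixel -> world; z given: intersect plane z, else depth"
    q=np.load(f'pics/{f}.npz'); r=cv2.undistortPoints(np.array([[[u,v]]],float),q['K'],q['D'])[0,0]
    r=np.array([*r,1.]); E=q['extrinsics']
    if z is None:
        a=q['d'][int(v)-1:int(v)+2,int(u)-1:int(u)+2]; s=np.median(a)
    else: s=(z-E[2,3])/(E[:3,:3]@r)[2]
    return (E[:3,:3]@(r*s)+E[:3,3]).round(1)
E
python3 - <<'E'
from h import *
print(telemetry.sense())
look('top','t0'); look('side','s0')
for n in('top','side','wrist'):print(n,np.array(camera_params(n)['extrinsics']).round(2).tolist())
E
```

```text
pics
{'time': 0.0, 'joint_pos': array([ 7.18258531e+01,  7.51628293e+00,  8.53305359e+01, -1.65225828e-03,
        8.72621355e+01, -4.89218637e+00]), 'qd': array([-0.03323903,  0.00532631,  0.01005085,  0.00850519,  0.02674635,
       -0.00433272]), 'joint_efforts': array([-6.19781931e-04, -5.69379115e+01, -5.00569510e+01, -1.67152994e-04,
        1.39026638e-02, -2.40812699e-05]), 'tool_pos': array([137.64868463, 583.41661325, 230.22015267]), 'tcp_rot': array([-1.79891302e+02, -7.64752765e-03,  1.66718113e+02]), 'ft_force': array([ 0.49728398, -0.00426056, -0.76594525]), 'wrist_torque': array([ 0.04616339, -0.05695683,  0.00371993]), 'finger_gap': 85.32837287807614}
top [[-0.01, -0.99, 0.15, 438.93], [-1.0, 0.01, -0.02, 1.5], [0.02, -0.15, -0.99, 813.94], [0.0, 0.0, 0.0, 1.0]]
side [[0.97, -0.18, 0.15, 403.49], [-0.24, -0.78, 0.59, -615.15], [0.01, -0.61, -0.8, 915.58], [0.0, 0.0, 0.0, 1.0]]
wrist [[0.23, 0.93, 0.3, 60.54], [0.97, -0.22, -0.07, 602.77], [-0.0, 0.31, -0.95, 373.92], [0.0, 0.0, 0.0, 1.0]]
```

View pics/t0.png

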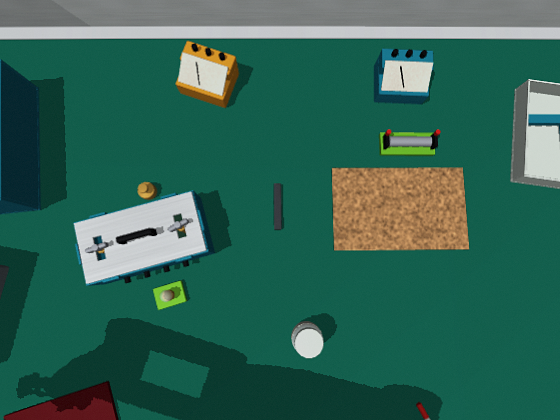

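The top view shows the case at about (140,237), with wings at (99,247) and (180,226) and the handle at (137,236). The mat is centred near (400,208), and the terminals face the robot. I'll enlarge it.

```bash
python3 - <<'E'
from h import *
im=cv2.imread('pics/t0.png')
c=cv2.resize(im[180:300,60:220],None,fx=5,fy=5,interpolation=cv2.INTER_CUBIC);cv2.imwrite('pics/c0.png',c)
q=np.load('pics/t0.npz')
for u,v,z in [(333,168,4),(463,168,4),(468,249,4),(334,249,4)]: print('mat',px('t0',u,v,z),px('t0',u+(3 if u<400 else -3),v+(3 if v<200 else -3)))
for u,v in [(99,247),(180,226),(137,236),(146,190),(278,206),(168,296),(308,340),(100,270),(180,205)]: print(u,v,px('t0',u,v))
E
```

```text
mat [ 657.2 -123.     4. ] [ 650.1 -129.2    5. ]
mat [ 655.4 -410.8    4. ] [ 648.7 -403.6    3.8]
mat [ 477.4 -406.9    4. ] [ 483.8 -400.5    4.8]
mat [ 480.6 -119.7    4. ] [ 486.8 -126.1    5. ]
99 247 [483.7 329.8 102.3]
180 226 [521.3 181.8 102. ]
137 236 [502.  255.4 117.2]
146 190 [604.2 270.2  37.5]
278 206 [572.4  -1.9  13.1]
168 296 [389.9 216.   44.4]
308 340 [310.1 -54.4  86.2]
100 270 [441.7 332.8  86.4]
180 205 [564.  187.2  85.3]
```

View pics/c0.png

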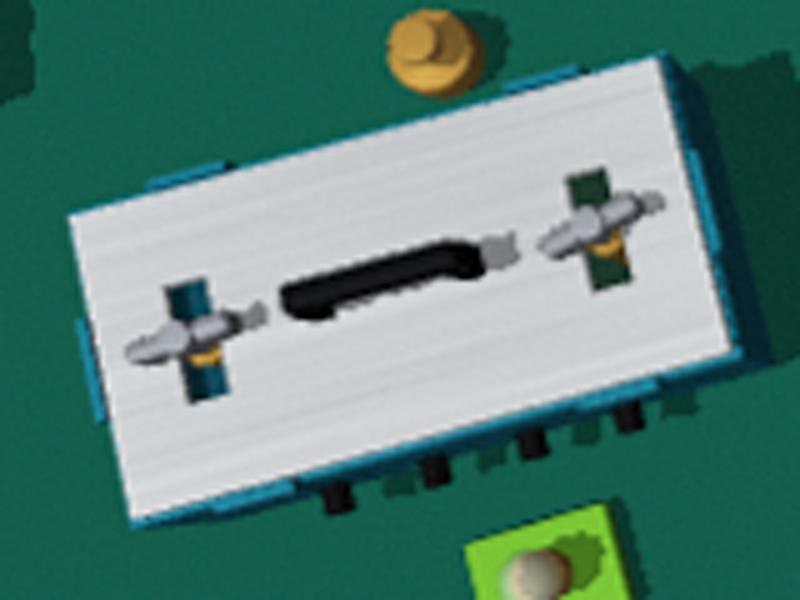

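```bash
python3 - <<'E'
from h import *
P=lambda u,v,z: px('t0',60+u/5-.4,180+v/5-.4,z)
C=[P(*c,85) for c in [(70,215),(660,58),(738,352),(133,525)]]
print(C, np.mean(C,0)); 
for a,b in [(0,1),(3,2),(0,3),(1,2)]: d=C[a]-C[b]; print(np.hypot(*d[:2]),np.degrees(np.arctan2(d[1],d[0]))-90)
a=[P(128,355,102),P(238,325,102)]; b=[P(541,245,102),P(642,208,102)]
for w in (a,b): d=w[0]-w[1]; print(w,(w[0]+w[1])/2,np.hypot(*d[:2]),np.degrees(np.arctan2(d[1],d[0]))-90)
print('slots',(P(187,285,85)+P(208,400,85))/2,(P(586,175,85)+P(611,287,85))/2)
print('handle',P(282,295,118),P(482,253,118))
E
```

```text
[array([531.7, 388.9,  85. ]), array([591. , 165.7,  85. ]), array([477. , 133.4,  85. ]), array([415. , 357.5,  85. ])] [503.675 261.375  85.   ]
230.94313152808851 14.878679250268448
232.51840787344128 15.464754922447625
120.85052751229516 -74.94031574017932
118.48750989028336 -74.18080605249986
[array([477.3, 354.9, 102. ]), array([488. , 315.1, 102. ])] [482.65 335.   102.  ] 41.21322603242794 15.047835450820827
[array([516.7, 204.3, 102. ]), array([530.2, 167.2, 102. ])] [523.45 185.75 102.  ] 39.479868287520944 19.99550552181745
slots [482.75 337.55  85.  ] [523.8 187.5  85. ]
handle [497.6 292.8 118. ] [512.2 221.1 118. ]
```

Scale, spacing and yaw agree: the case is at about (503.5, 261), yaw 15.2°. The wings are at about 15° and 20°. I'll go above screw a with the tool yaw at 105°.

```bash
cat > d.py <<'E'
import sys; from h import *; from scipy.spatial.transform import Rotation as Ro
# usage: d.py x y z yaw -> turn first (tool z), then shift, in jog units
x,y,z,w=map(float,sys.argv[1:5]); s=telemetry.sense(); p=s['tool_pos']; r=s['tcp_rot']
R=Ro.from_euler('xyz',[180,0,w],degrees=True); R0=Ro.from_euler('xyz',r,degrees=True)
print('t',s['time'],'pose',p.round(1),r.round(1),'F',s['ft_force'].round(1),'gap',round(s['finger_gap'],1))
print('turn total',((R0.inv()*R).as_rotvec()/(2*np.pi)).round(4),'then shift',(R.inv().apply(np.array([x,y,z])-p)/50).round(3))
E
python3 d.py 482.8 335.5 170 105
```

```text
t 0.1 pose [137.6 583.5 230.3] [-179.9   -0.   166.7] F [-0.1  0.6  0.1] gap 85.5
turn total [-3.000e-04  1.000e-04  1.714e-01] then shift [-6.577  5.384  1.206]
```

```bash
python3 -m jog '[[[0,0,0,0,0,0.0286,1],[0,0,0,0,0,0.0286,1],[0,0,0,0,0,0.0286,1],[0,0,0,0,0,0.0286,1],[0,0,0,0,0,0.0285,1],[0,0,0,0,0,0.0285,1]]]' 
python3 -m jog '[[[-0.66,0.54,0.12,0,0,0,0.6],[-0.66,0.54,0.12,0,0,0,0.6],[-0.66,0.54,0.12,0,0,0,0.6],[-0.66,0.54,0.12,0,0,0,0.6],[-0.66,0.54,0.12,0,0,0,0.6],[-0.66,0.54,0.12,0,0,0,0.6],[-0.66,0.54,0.12,0,0,0,0.6],[-0.66,0.54,0.12,0,0,0,0.6],[-0.66,0.54,0.12,0,0,0,0.6],[-0.66,0.54,0.12,0,0,0,0.6],[0,0,0,0,0,0,0.6],[0,0,0,0,0,0,0.6]]]' 
python3 d.py 482.8 335.5 89 105
python3 -c "
from h import *
look('wrist','w1')"
```

```text
time: 0.85
tool_pos: [137.7, 583.7, 230.7]
tcp_rot: [-180.0, 0.1, 104.7]
ft_force: [-0.6, 0.7, 0.4]
finger_gap: 85.6
time: 2.35
tool_pos: [483.6, 335.2, 170.9]
tcp_rot: [-179.9, -0.0, 105.0]
ft_force: [0.4, -0.4, 0.1]
finger_gap: 51.7
t 2.35 pose [483.6 335.2 170.9] [-179.9   -0.   105. ] F [ 0.4 -0.4  0.1] gap 51.7
turn total [-0.0002 -0.     -0.    ] then shift [ 0.009 -0.014  1.638]
```

View pics/w1.png

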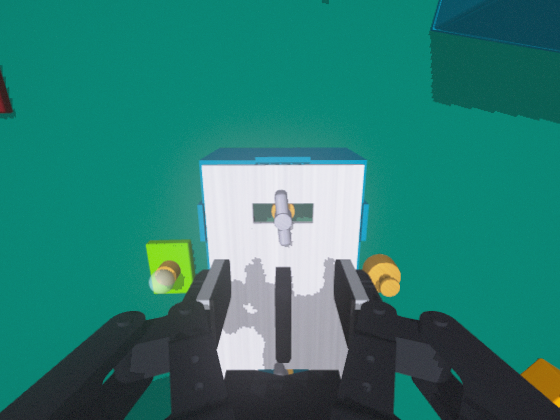

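Close view: wing a runs from about (281,193) to (284,226), centre about (283,211), with the slot from (253,212) to (313,212). I'll check these against the model by projecting it back into the picture.

```bash
python3 - <<'E'
from h import *
for u,v,z in [(281,193,102.5),(283,226,102.5),(283,211,102.5),(253,212,85),(313,212,85),(202,160,85),(365,160,85)]: print(u,v,px('w1',u,v,z),px('w1',u,v))
q=np.load('pics/w1.npz');E=np.linalg.inv(q['extrinsics'])
w=np.array([[483,336.3,102.5],[477.8,355.6,102.5],[488.2,317,102.5]])
print(cv2.projectPoints(w,cv2.Rodrigues(E[:3,:3])[0],E[:3,3],q['K'],q['D'])[0][:,0])
E
```

```text
281 193 [476.  358.3 102.5] [476.1 357.8 100.4]
283 226 [483.6 335.1 102.5] [483.4 336.1 105.3]
283 211 [480.7 346.  102.5] [480.6 346.4 103.5]
253 212 [460.3 333.9  85. ] [459.5 308.5  10.5]
313 212 [504.6 345.7  85. ] [504.5 345.8  85.3]
202 160 [415.4 362.9  85. ] [414.6 362.   80.9]
365 160 [529.5 393.4  85. ] [530.8 393.1  80.6]
[[282.5683132  224.29318145]
 [282.53075366 197.32869344]
 [282.60407858 249.84458677]]
```

```bash
python3 -m jog '[[[0.05,-0.01,0.6,0,0,0,0.5],[0,0,0.6,0,0,0,0.5],[0,0,0.3,0,0,0,0.5],[0,0,0.12,0,0,0,0.5],[0,0,0,0,0,0,0.3],[0,0,0,0,0,0,0.1],[0,0,0,0,0,0,0],[0,0,0,0,0,0,0],[0,0,0,0,0,0,0],[0,0,0,0,0,0,0]]]' 30; python3 d.py 482.8 335.5 89 195
```

```text
time: 3.65
tool_pos: [483.3, 338.0, 91.7]
tcp_rot: [179.9, -0.1, 105.0]
ft_force: [-4.3, 0.7, 6.1]
finger_gap: 8.2
t 3.65 pose [483.3 338.   91.7] [ 1.799e+02 -1.000e-01  1.050e+02] F [-4.3  0.7  6.1] gap 8.2
turn total [ 3.0e-04  1.0e-04 -2.5e-01] then shift [ 0.023 -0.046  0.054]
```

```bash
python3 -m jog '[[[0,0,-0.03,0,0,0,0],[0,0,0,0,0,-0.02,0],[0,0,0,0,0,-0.025,0],[0,0,0,0,0,-0.025,0],[0,0,0,0,0,-0.025,0],[0,0,0,0,0,-0.025,0],[0,0,0,0,0,-0.025,0],[0,0,0,0,0,-0.025,0],[0,0,0,0,0,-0.025,0],[0,0,0,0,0,-0.025,0],[0,0,0,0,0,-0.02,0],[0,0,0,0,0,0,0]]]' ; python3 d.py 482.8 335.5 89 195
python3 -c "
from h import *
print(telemetry.sense()['wrist_torque'])"
```

```text
time: 5.15
tool_pos: [483.3, 338.0, 91.8]
tcp_rot: [179.9, 0.1, -168.6]
ft_force: [2.5, 5.9, -5.3]
finger_gap: 8.0
t 5.15 pose [483.3 338.   91.8] [ 1.799e+02  1.000e-01 -1.686e+02] F [ 2.5  5.9 -5.3] gap 8.0
turn total [ 0.0001  0.0002 -0.0101] then shift [ 0.022 -0.046  0.055]
[ 0.91570301 -0.30533113  0.05557643]
```

```bash
python3 -m jog '[[[0,0,0,0,0,-0.008,0],[0,0,0,0,0,-0.006,0],[0,0,0,0,0,0,0]]]'; python3 -c "
from h import *
print(telemetry.sense()['wrist_torque'])"
python3 -m jog '[[[0,0,0,0,0,0,0.5],[0,0,0,0,0,0,0.6],[0,0,0,0,0,0,0.6],[0,0,-0.6,0,0,0,0.6],[0,0,-0.7,0,0,0,0.6],[0,0,0,0,0,0.028,0.6],[0,0,0,0,0,0.028,0.6],[0,0,0,0,0,0.028,0.6],[0,0,0,0,0,0.028,0.6],[0,0,0,0,0,0.028,0.6],[0,0,0,0,0,0.028,0.6],[0,0,0,0,0,0.028,0.6]]]'; python3 d.py 524 186.8 160 110
```

```text
time: 5.52
tool_pos: [483.2, 338.0, 91.8]
tcp_rot: [179.9, 0.1, -163.7]
ft_force: [1.1, 5.8, -4.6]
finger_gap: 7.8
[ 0.89084114 -0.29687805 -0.38053501]
time: 7.02
tool_pos: [483.0, 337.3, 156.8]
tcp_rot: [-180.0, 0.0, 125.5]
ft_force: [-0.8, 0.1, -0.4]
finger_gap: 51.2
t 7.025 pose [483.  337.3 156.8] [-180.     0.   125.5] F [-0.8  0.1 -0.4] gap 51.2
turn total [-0.      0.      0.0431] then shift [-3.109 -0.258 -0.063]
```

```bash
python3 -m jog '[[[0,0,0,0,0,0.022,0.6],[0,0,0,0,0,0.021,0.6],[-0.62,-0.05,0,0,0,0,0.6],[-0.62,-0.05,0,0,0,0,0.6],[-0.62,-0.05,0,0,0,0,0.6],[-0.62,-0.05,0,0,0,0,0.6],[-0.61,-0.05,0,0,0,0,0.6],[0,0,0,0,0,0,0.6]]]'; python3 d.py 524 187.7 91 110; python3 -c "
from h import *
look('wrist','w2')"
```

```text
time: 8.02
tool_pos: [525.7, 186.4, 156.9]
tcp_rot: [180.0, 0.0, 110.2]
ft_force: [-0.4, 0.3, -0.2]
finger_gap: 51.0
t 8.025 pose [525.7 186.4 156.9] [180.    0.  110.2] F [-0.4  0.3 -0.2] gap 51.0
turn total [0.     0.0001 0.0006] then shift [ 0.036 -0.023  1.319]
```

View pics/w2.png

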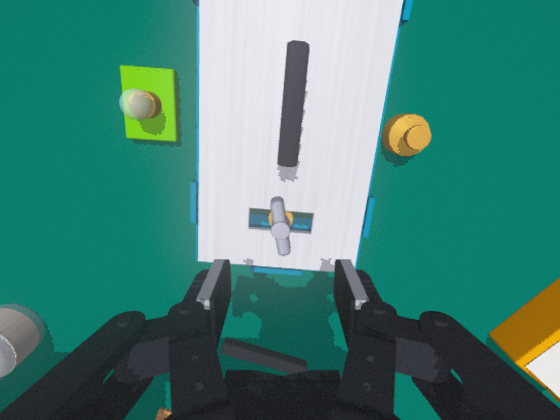

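The picture shows wing b from (277,198) to (284,254), lined up with the open jaws to within a few degrees. I'll go down and pinch it.

```bash
python3 -m jog '[[[0.035,-0.025,0.6,0,0,0,0.5],[0,0,0.5,0,0,0,0.5],[0,0,0.17,0,0,0,0.5],[0,0,0,0,0,0,0.3],[0,0,0,0,0,0,0.1],[0,0,0,0,0,0,0],[0,0,0,0,0,0,0],[0,0,0,0,0,0,0],[0,0,0,0,0,0,0]]]' 30; python3 d.py 524 187.7 91 195
python3 -m jog '[[[0,0,0,0,0,-0.02,0],[0,0,0,0,0,-0.025,0],[0,0,0,0,0,-0.025,0],[0,0,0,0,0,-0.025,0],[0,0,0,0,0,-0.025,0],[0,0,0,0,0,-0.025,0],[0,0,0,0,0,-0.025,0],[0,0,0,0,0,-0.025,0],[0,0,0,0,0,-0.025,0],[0,0,0,0,0,0,0]]]'; python3 d.py 524 187.7 91 196;  python3 -c "
from h import *
print(telemetry.sense()['wrist_torque'])"
```

```text
time: 9.2
tool_pos: [523.2, 190.0, 94.5]
tcp_rot: [180.0, -0.0, 110.4]
ft_force: [-5.6, -0.5, 3.0]
finger_gap: 8.2
t 9.2 pose [523.2 190.   94.5] [180.   -0.  110.4] F [-5.6 -0.5  3. ] gap 8.2
turn total [ 1.000e-04 -1.000e-04 -2.349e-01] then shift [-0.004 -0.048  0.069]
time: 10.45
tool_pos: [521.6, 187.3, 94.4]
tcp_rot: [-179.8, -0.3, -170.3]
ft_force: [-14.8, -13.0, 13.6]
finger_gap: 8.0
t 10.45 pose [521.6 187.3  94.4] [-179.8   -0.3 -170.3] F [-14.8 -13.   13.6] gap 8.0
turn total [-0.0005 -0.0008 -0.0174] then shift [-0.048 -0.006  0.068]
[-2.11302402  2.61343381 -0.00277767]
```

```bash
python3 -m jog '[[[0.05,-0.04,0,0,0,0,0],[0,0,0,0,0,-0.01,0],[0,0,0,0,0,-0.009,0],[0,0,0,0,0,0,0]]]'; python3 d.py 524 187.7 91 195;  python3 -c "
from h import *
print(telemetry.sense()['wrist_torque'])"
```

```text
time: 10.95
tool_pos: [521.5, 186.9, 94.5]
tcp_rot: [-180.0, 0.0, -163.6]
ft_force: [-4.8, -3.2, 4.8]
finger_gap: 7.6
t 10.95 pose [521.5 186.9  94.5] [-180.     0.  -163.6] F [-4.8 -3.2  4.8] gap 7.6
turn total [-0.0001  0.0001  0.0039] then shift [-0.052  0.003  0.069]
[-0.54592467  0.79256133 -0.26610954]
```

```bash
python3 -m jog '[[[0,0,0,0,0,0,0.5],[0,0,0,0,0,0,0.6],[0,0,0,0,0,0,0.6],[0,0,-0.7,0,0,0,0.6],[0,0,-0.8,0,0,0,0.6],[0,0,0,0,0,0.028,0.6],[0,0,0,0,0,0.028,0.6],[0,0,0,0,0,0.028,0.6],[0,0,0,0,0,0.028,0.6],[0,0,0,0,0,0.028,0.6],[0,0,0,0,0,0.028,0.6],[0,0,0,0,0,0.028,0.6]]]'; python3 -m jog '[[[0,0,0,0,0,0.028,0.6],[0,0,0,0,0,0.028,0.6],[0,0,0,0,0,0,0.6]]]'; python3 d.py 503 262.5 170 105;python3 -c "
from h import *
look('top','t2');look('wrist','w3')
im=cv2.imread('pics/t2.png');w=cv2.imread('pics/w3.png')
cv2.imwrite('pics/c2.png',np.vstack([cv2.resize(im[190:290,60:220],(480,300),interpolation=2),cv2.resize(w,(480,300))]))"
```

```text
time: 12.45
tool_pos: [521.3, 187.2, 168.3]
tcp_rot: [180.0, 0.0, 125.6]
ft_force: [-0.0, -0.5, 0.4]
finger_gap: 51.5
time: 12.82
tool_pos: [521.3, 187.2, 168.3]
tcp_rot: [180.0, -0.0, 105.8]
ft_force: [-0.3, 0.4, 0.5]
finger_gap: 51.0
t 12.825 pose [521.3 187.2 168.3] [180.   -0.  105.8] F [-0.3  0.4  0.5] gap 51.0
turn total [ 0.     -0.      0.0022] then shift [ 1.549  0.037 -0.034]
```

View pics/c2.png

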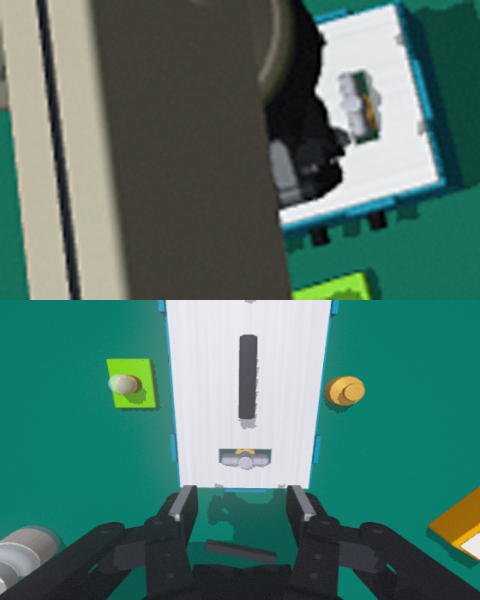

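Wing b now lies in line with its slot. In the wrist picture the handle bar runs from about (289,49) to (288,165).

```bash
python3 -c "
from h import *
a,b=px('w3',289.5,50,118),px('w3',288.5,164,118);print(a,b,(a+b)/2)
for u in (280,300):print(px('w3',u,110,118),px('w3',u,110))
w=px('w3',254,226,102.5),px('w3',317,226,102.5);print(w)"
```

```text
[494.4 294.3 118. ] [511.5 233.7 118. ] [502.95 264.   118.  ]
[497.9 262.7 118. ] [497.9 262.7 118.3]
[509.1 265.9 118. ] [510.8 266.2  86. ]
(array([501.4, 182.4, 102.5]), array([544.3, 194.7, 102.5]))
```

```bash
python3 -m jog '[[[0.79,0.02,0,0,0,0,0.5],[0.78,0.02,0,0,0,0,0.5],[0,0,0.7,0,0,0,0.5],[0,0,0.55,0,0,0,0.5],[0,0,0.22,0,0,0,0.5],[0,0,0,0,0,0,0.3],[0,0,0,0,0,0,0],[0,0,0,0,0,0,0],[0,0,0,0,0,0,0],[0,0,0,0,0,0,0],[0,0,0,0,0,0,0]]]' 60; python3 d.py 503 263.5 95 105.5
```

```text
time: 14.3
tool_pos: [502.8, 263.5, 96.2]
tcp_rot: [179.9, -0.0, 105.7]
ft_force: [-0.1, -2.0, 6.2]
finger_gap: 10.5
t 14.3 pose [502.8 263.5  96.2] [179.9  -0.  105.7] F [-0.1 -2.   6.2] gap 10.5
turn total [ 0.0004 -0.      0.0007] then shift [-0.     0.004  0.024]
```

```bash
python3 -m jog '[[[0,0,-0.05,0,0,0,0],[0,0,-0.05,0,0,0,0],[0,0,-0.1,0,0,0,0],[0,0,-0.1,0,0,0,0],[0,0,-0.2,0,0,0,0],[0,0,-0.3,0,0,0,0],[0,0,-0.4,0,0,0,0],[0,0,-0.5,0,0,0,0],[0,0,-0.4,0,0,0,0],[0,0,-0.2,0,0,0,0],[0,0,0,0,0,0,0],[0,0,0,0,0,0,0]]]' 100; python3 d.py 567.5 -265 180 89.5
python3 -c "
from h import *
look('wrist','w4');look('side','s4')
cv2.imwrite('pics/c4.png',np.vstack([cv2.resize(cv2.imread(f'pics/{f}.png'),(400,300)) for f in('w4','s4')]))"
```

```text
time: 15.8
tool_pos: [501.3, 263.0, 208.7]
tcp_rot: [-179.9, 0.0, 105.7]
ft_force: [0.0, -0.3, -2.9]
finger_gap: 9.5
t 15.8 pose [501.3 263.  208.7] [-179.9    0.   105.7] F [ 0.  -0.3 -2.9] gap 9.5
turn total [-0.0003  0.0001  0.0451] then shift [-10.548   1.416   0.573]
```

View pics/c4.png

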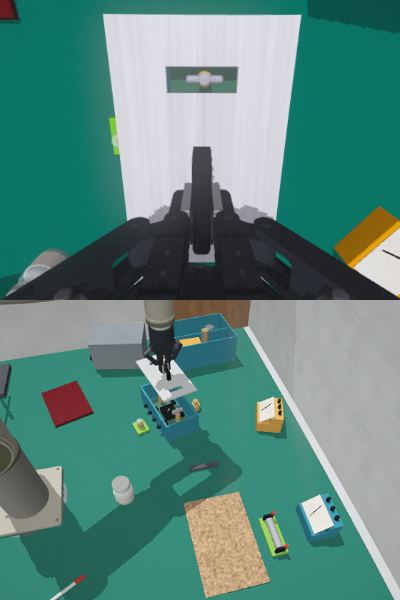

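The cover is free and held at about 208 mm, and wing a also shows in line with its slot (205,78). I'll turn it and carry it to the mat.

```bash
python3 -m jog '[[[0,0,0,0,0,0.015,0],[0,0,0,0,0,0.015,0],[0,0,0,0,0,0.015,0],[-0.2,0.03,0,0,0,0,0],[-0.4,0.06,0,0,0,0,0],[-0.6,0.08,0,0,0,0,0],[-0.6,0.08,0,0,0,0,0],[-0.6,0.08,0,0,0,0,0],[-0.6,0.08,0,0,0,0,0],[-0.6,0.08,0,0,0,0,0],[-0.6,0.08,0,0,0,0,0],[-0.6,0.08,0,0,0,0,0]]]'; python3 -m jog '[[[-0.6,0.08,0,0,0,0,0],[-0.6,0.08,0,0,0,0,0],[-0.6,0.08,0,0,0,0,0],[-0.6,0.08,0,0,0,0,0],[-0.6,0.08,0,0,0,0,0],[-0.6,0.08,0,0,0,0,0],[-0.6,0.08,0,0,0,0,0],[-0.6,0.08,0,0,0,0,0],[-0.6,0.08,0,0,0,0,0],[-0.35,0.05,0,0,0,0,0],[-0.2,0,0,0,0,0,0],[0,0,0,0,0,0,0]]]';python3 d.py 567.5 -265 60 89.5
python3 -c "
from h import *
look('wrist','w5');look('side','s5')
cv2.imwrite('pics/c5.png',np.vstack([cv2.resize(cv2.imread(f'pics/{f}.png'),(400,300)) for f in('w5','s5')]))"
```

```text
time: 17.4
tool_pos: [532.1, 20.5, 209.7]
tcp_rot: [-180.0, 0.0, 89.6]
ft_force: [1.2, 0.4, -3.1]
finger_gap: 9.9
time: 18.9
tool_pos: [568.1, -275.2, 209.7]
tcp_rot: [-180.0, -0.0, 89.5]
ft_force: [-0.3, 1.1, -3.0]
finger_gap: 9.5
t 18.9 pose [ 568.1 -275.2  209.7] [-180.    -0.    89.5] F [-0.3  1.1 -3. ] gap 9.5
turn total [-0.0001 -0.      0.    ] then shift [ 0.203 -0.015  2.993]
```

View pics/c5.png

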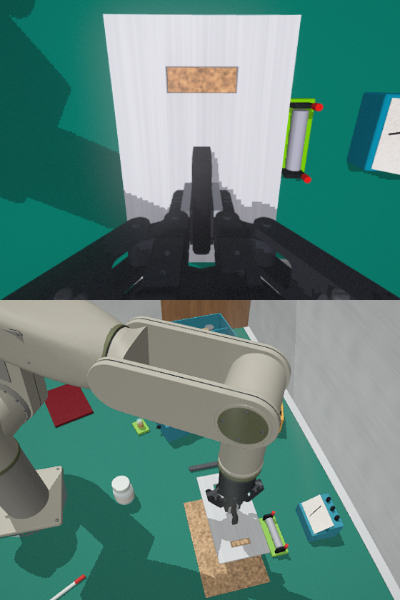

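```bash
python3 -c "
from h import *
for u,v in [(150,24),(416,24),(240,60),(200,250),(350,250)]:print(px('w5',u,v))
z=np.median([px('w5',u,v)[2] for u,v in [(200,50),(360,50),(250,150)]]);print(z,px('w5',145.6,19.6,z),px('w5',421,19.6,z),px('w5',282,112,z))"
python3 -m jog '[[[0.2,-0.01,0.2,0,0,0,0],[0,0,0.4,0,0,0,0],[0,0,0.4,0,0,0,0],[0,0,0.4,0,0,0,0],[0,0,0.4,0,0,0,0],[0,0,0.4,0,0,0,0],[0,0,0.4,0,0,0,0],[0,0,0.4,0,0,0,0],[0,0,0.2,0,0,0,0],[0,0,0.1,0,0,0,0],[0,0,0,0,0,0,0],[0,0,0,0,0,0,0]]]';python3 d.py 567.5 -265 20.2 89.5
```

```text
[ 512.2 -161.3  199.8]
[ 625.6 -162.   198.6]
[ 549.6 -175.1  199. ]
[ 523.7 -266.8  199.4]
[ 603.6 -267.5  199.4]
199.4 [ 510.4 -159.6  199.4] [ 627.2 -160.6  199.4] [ 568.  -197.1  199.4]
time: 20.5
tool_pos: [568.7, -265.2, 45.8]
tcp_rot: [179.9, 0.0, 89.5]
ft_force: [0.6, -0.8, -3.1]
finger_gap: 9.5
t 20.5 pose [ 568.7 -265.2   45.8] [179.9   0.   89.5] F [ 0.6 -0.8 -3.1] gap 9.5
turn total [0.0002 0.0001 0.0001] then shift [ 0.004 -0.025  0.512]
```

The plate is level and centred on the tool, with its underside 15 to 16 mm below the TCP. I'll lower it gently.

```bash
python3 -m jog '[[[0,-0.02,0.2,0,0,0,0],[0,0,0.15,0,0,0,0],[0,0,0.05,0,0,0,0],[0,0,0.03,0,0,0,0],[0,0,0.02,0,0,0,0],[0,0,0.02,0,0,0,0],[0,0,0,0,0,0,0]]]';python3 -m jog '[[[0,0,0.01,0,0,0,0],[0,0,0.01,0,0,0,0],[0,0,0.01,0,0,0,0],[0,0,0,0,0,0,0]]]';python3 d.py 567.5 -265 20.2 89.5
```

```text
time: 21.38
tool_pos: [567.2, -264.9, 21.4]
tcp_rot: [180.0, 0.0, 89.5]
ft_force: [0.2, -0.1, -3.2]
finger_gap: 9.8
time: 21.88
tool_pos: [567.2, -264.9, 20.4]
tcp_rot: [180.0, 0.0, 89.5]
ft_force: [-3.1, 2.2, 4.4]
finger_gap: 9.6
t 21.875 pose [ 567.2 -264.9   20.4] [180.    0.   89.5] F [-3.1  2.2  4.4] gap 9.6
turn total [0.     0.     0.0001] then shift [-0.002  0.006  0.004]
```

Contact: Fz went from -3 to +4 N. I'll release and go up.

```bash
python3 -m jog '[[[0,0,0,0,0,0,0.2],[0,0,0,0,0,0,0.3],[0,0,0,0,0,0,0.5],[0,0,0,0,0,0,0.5],[0,0,0,0,0,0,0.5],[0,0,-0.2,0,0,0,0.5],[0,0,-0.6,0,0,0,0.5],[0,0,-1,0,0,0,0.3],[0,0,-1,0,0,0,0],[0,0,-0.8,0,0,0,0],[0,0,0,0,0,0,0]]]' 30;python3 d.py 514 222 210 105
python3 -c "
from h import *
look('wrist','w6')"
```

```text
time: 23.25
tool_pos: [569.6, -266.2, 206.2]
tcp_rot: [179.5, 0.3, 89.5]
ft_force: [0.1, 0.0, -0.3]
finger_gap: -0.0
t 23.25 pose [ 569.6 -266.2  206.2] [179.5   0.3  89.5] F [ 0.1  0.  -0.3] gap -0.0
turn total [ 0.0012  0.0009 -0.0429] then shift [ 9.719  1.453 -0.077]
```

View pics/w6.png

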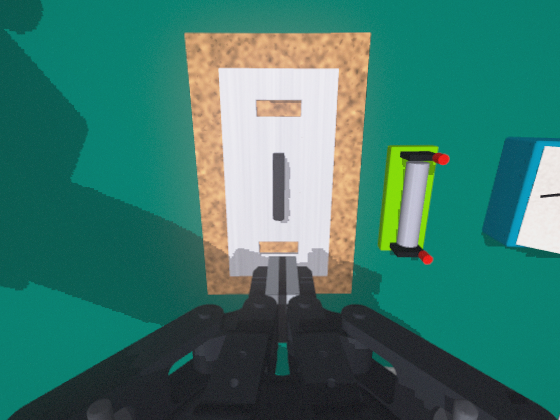

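The cover lies centred and parallel on the mat: plate corners at (219,69), (338,69), (327,276) and (229,276). Now I'll move above the open case.

```bash
python3 -m jog '[[[0,0,0,0,0,-0.0215,0],[0,0,0,0,0,-0.0215,0],[0.4,0.06,0,0,0,0,0],[0.7,0.105,0,0,0,0,0],[0.8,0.12,0,0,0,0,0],[0.8,0.12,0,0,0,0,0],[0.8,0.12,0,0,0,0,0],[0.8,0.12,0,0,0,0,0],[0.8,0.12,0,0,0,0,0],[0.8,0.12,0,0,0,0,0],[0.8,0.12,0,0,0,0,0],[0.8,0.12,0,0,0,0,0]]]'; python3 -m jog '[[[0.8,0.12,0,0,0,0,0],[0.6,0.09,0,0,0,0,0],[0.6,0.09,0,0,0,0,0],[0,0,0,0,0,0,0],[0,0,0,0,0,0,0]]]'; python3 d.py 514.4 220.2 50 105
python3 -c "
from h import *
look('wrist','w7');im,d=look('top','t7')"
```

```text
time: 24.8
tool_pos: [522.7, 114.0, 198.9]
tcp_rot: [-179.9, -0.0, 104.9]
ft_force: [-0.1, -0.6, -1.3]
finger_gap: -0.1
time: 25.42
tool_pos: [512.1, 212.3, 199.2]
tcp_rot: [-179.9, 0.0, 105.0]
ft_force: [-0.7, -0.0, 0.2]
finger_gap: -0.0
t 25.425 pose [512.1 212.3 199.2] [-179.9    0.   105. ] F [-0.7 -0.   0.2] gap -0.0
turn total [-0.0002  0.0001 -0.    ] then shift [0.14  0.086 2.983]
```

View pics/w7.png

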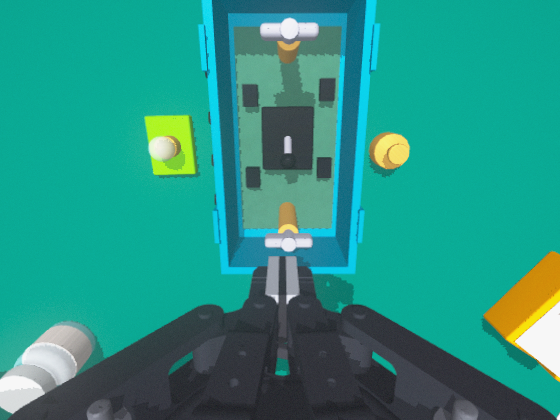

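The open case is visible. The switch tip is at (288,161), leaning towards the near (-y) end, and both wings lie across the case.

```bash
python3 -c "
from h import *
b=px('w7',288,162,58);print('tip',b,px('w7',288,161))
w=[px('w7',261,29,102.5),px('w7',317,32,102.5),px('w7',265,241,102.5),px('w7',312,242,102.5)];print(w)
print(px('w7',290,30,102.5),px('w7',288,242,102.5))
# mat / cover check
P=[px('w6',*c,9) for c in [(219,69),(338,69),(327,276),(229,276)]];M=[px('w6',*c,4) for c in [(185,33),(370,33),(352,294),(208,294)]]
print(P,np.mean(P,0),M,np.mean(M,0))"; python3 d.py 514.4 220.2 50 105
```

```text
tip [507.7 246.4  58. ] [506.9 248.7  67.8]
[array([464.1, 334.3, 102.5]), array([500.9, 342.2, 102.5]), array([504. , 185.3, 102.5]), array([541.7, 194.5, 102.5])]
[483.1 338.7 102.5] [522.6 189.3 102.5]
[array([ 509.4, -150.3,    9. ]), array([ 626.5, -151.1,    9. ]), array([ 624.1, -381.7,    9. ]), array([ 505.1, -380.2,    9. ])] [ 566.275 -265.825    9.   ] [array([ 478.2, -118.2,    4. ]), array([ 656.7, -119.3,    4. ]), array([ 657.3, -410.5,    4. ]), array([ 476.4, -408. ,    4. ])] [ 567.15 -264.      4.  ]
t 25.525 pose [512.6 211.7 199.5] [-180.     0.   104.9] F [ 0.   0.4 -0.3] gap -0.3
turn total [-0.0001  0.     -0.0002] then shift [0.155 0.079 2.99 ]
```

The tip matches the model prediction (507.7, 245.3), and the cover is within 2 mm of the mat centre. I'll lower the shut fingers behind the switch.

```bash
python3 -m jog '[[[0.16,0.08,0,0,0,0,0],[0,0,0.5,0,0,0,0],[0,0,0.6,0,0,0,0],[0,0,0.6,0,0,0,0],[0,0,0.5,0,0,0,0],[0,0,0.4,0,0,0,0],[0,0,0.25,0,0,0,0],[0,0,0.1,0,0,0,0],[0,0,0,0,0,0,0]]]'; python3 d.py 503 263 52 105
```

```text
time: 26.65
tool_pos: [514.9, 221.2, 52.6]
tcp_rot: [180.0, 0.0, 105.0]
ft_force: [0.9, -0.6, 1.2]
finger_gap: -0.2
t 26.65 pose [514.9 221.2  52.6] [180.   0. 105.] F [ 0.9 -0.6  1.2] gap -0.2
turn total [0.0001 0.     0.    ] then shift [ 0.868 -0.014  0.012]
```

```bash
python3 -m jog '[[[0.1,0,0,0,0,0,0],[0.15,0,0,0,0,0,0],[0.15,0,0,0,0,0,0],[0.15,0,0,0,0,0,0],[0.15,0,0,0,0,0,0],[0.1,0,0,0,0,0,0],[0,0,0,0,0,0,0]]]'; python3 -m jog '[[[0.04,0,0,0,0,0,0],[0.03,0,0,0,0,0,0],[0,0,0,0,0,0,0]]]';python3 -m jog '[[[0.03,0,0,0,0,0,0],[0,0,0,0,0,0,0]]]'; python3 d.py 503 263 52 105
```

```text
time: 27.52
tool_pos: [503.7, 260.3, 52.0]
tcp_rot: [-180.0, -0.0, 105.1]
ft_force: [0.0, -0.1, 0.4]
finger_gap: -0.2
time: 27.9
tool_pos: [503.2, 263.0, 52.1]
tcp_rot: [-180.0, 0.0, 105.0]
ft_force: [0.5, -2.3, -1.4]
finger_gap: -0.0
time: 28.15
tool_pos: [503.1, 263.4, 52.1]
tcp_rot: [-180.0, 0.1, 105.0]
ft_force: [1.1, -6.8, -1.4]
finger_gap: -0.1
t 28.15 pose [503.1 263.4  52.1] [-1.80e+02  1.00e-01  1.05e+02] F [ 1.1 -6.8 -1.4] gap -0.1
turn total [-0.0001  0.0003  0.    ] then shift [-0.007 -0.004  0.001]
```

Stop reached: the force is 7 N at the expected position. I'll back off, lift clear and check.

```bash
python3 -m jog '[[[-0.3,0,0,0,0,0,0],[-0.3,0,-0.1,0,0,0,0],[0,0,-0.7,0,0,0,0],[0,0,-1,0,0,0,0],[0,0,-1,0,0,0,0],[-0.6,0,-0.1,0,0,0,0],[-0.6,0,0,0,0,0,0],[0,0,0,0,0,0,0],[0,0,0,0,0,0,0]]]'
python3 -c "
from h import *
look('wrist','w8');look('top','t8')
w=cv2.imread('pics/w8.png');t=cv2.imread('pics/t8.png')
cv2.imwrite('pics/c8.png',np.vstack([w[:300],t[140:320]]))"
```

```text
time: 29.28
tool_pos: [526.3, 177.5, 197.6]
tcp_rot: [180.0, -0.0, 105.0]
ft_force: [0.0, -0.8, -0.7]
finger_gap: -0.3
```

View pics/c8.png

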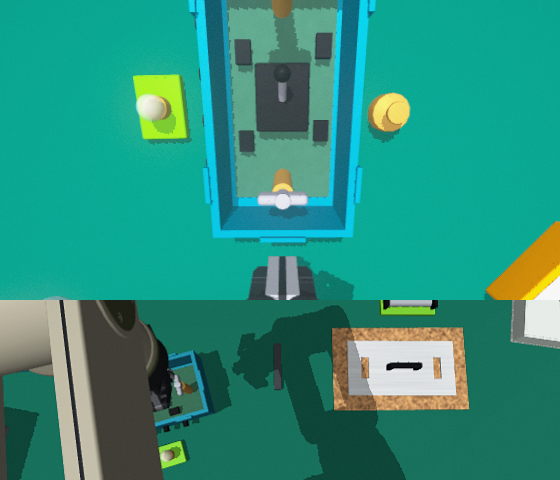

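The switch ball is now at (282,74), leaning to the far (+y) end. The cover is centred on the mat, and the bystanders are where they were. I'll check the tip position and hand in.

```bash
python3 -c "
from h import *
t=px('w8',282,75,58);print(t,(t[0]-503)*-.259+(t[1]-262.7)*.966)
C=[px('t8',u,v,9) for u,v in [(349,181),(456,181.5),(456,256),(349,256)]];print(np.mean(C,0))
for u,v in [(278,206),(168,296)]:print(px('t8',u,v))
job.hand_in();print(telemetry.sense()['time'])"
```

```text
[498.4 279.9  58. ] 17.806599999999992
[ 544.65 -268.45    9.  ]
[572.5  -1.9  12.4]
[390.  215.7  45.6]
the job is handed in; nothing more can be done
the job is handed in; nothing more can be done
```

I carried out every step and handed the job in at about 29 s of the 72 s allowed. No verdict was reported.

- **Thumbscrews:** I turned both anticlockwise to their stops. The wrist torque rose to 0.38 N m on a and 0.27 N m on b. Afterwards both wings lay across the case, in line with the slots, and the cover lifted off freely.
- **Cover:** it lies on the mat handle up, with its long side along the mat's. From the wrist camera its centre is within about 2 mm of the mat's, and it touched down at a few newtons.
- **Switch:** I pushed it to its stop at about 7 N. The tip then measured case y +17.8 mm, against +18 expected.
- **Bystanders:** the magnet and lamp holder measured the same as at the start. I saw the weight and the battery holder in the pictures but did not measure them again.

One last check disagreed. A top-view reading put the cover centre 22 mm off in x, because I used a wrong pixel row for its lower edge (256; the picture shows about 235). With the right row it agrees with the wrist-camera check by eye, but I did not recompute it.

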